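# Draw the clay extruder's plunger for loading

## Robot

A 7-joint arm with a two-finger parallel gripper is mounted at the origin on the work surface. World frame = base frame: x ahead of the robot, y to its left, z up, the work surface at z = 0. Lengths are in m, angles in rad, forces in N, time in s.
With the tool pointing down it reaches from about 0.375 to 0.925 m from the base axis. Payload 3.1 kg.
Tool frame: the origin (TCP) lies at the very end of the fingers, on their centre line; the grasp point (between the pads) lies 19 mm behind it (tcp_to_grasp is the distance from the TCP to the grasp point, in m); z points along the fingers, x is the direction in which the jaws open and shut, and the axes are right-handed (so a half turn about z gives the same grasp; the last joint's range is limited). The gripper opens to 85 mm and grips with 20 to 120 N. Pads are 22 mm wide; open, the fingers measure 114 mm over their backs; the gripper's body (76 mm by 85 mm) begins 54 mm behind the grasp point. The pads swing forward as they close: fully open they stand 13 mm farther back than shut.
Start: joints at [-1.341, 0.383, 0.044, 1.598, -0.018, 1.161, -0.05], TCP at [0.209, 0.615, 0.231] pointing down, gripper open.
Joint ranges: [-2.61, 2.61], [-0.41, 2.15], [-1.48, 1.57], [0, 2.5], [-1.57, 4.71], [0.05, 1.97], [-2.85, 2.85]. Speed limits (rad/s): [2.79, 2.79, 3.14, 3.14, 3.14, 3.14, 3.14].

## Interface

Orientations are given as a 3x3 rotation matrix whose columns are the frame's x, y, z axes.
In Python, from cell import get_state, snapshot, get_calibration, hand_in, tcp_to_grasp gives the robot as it stands.
- The arm moves only by the tool servo_tool, never from a script. Its argument "rows" is one flat list of numbers, 7 for each row, row after row: the shift along the tool's x, y, z in cm, then the turn, a rotation vector about the tool's x, y, z in rad, then the closure, from -1 (fully open) to 1 (shut), so that 0 is half open. A call has 1 to 10 rows; each row shifts and turns the pose as measured when the row begins, along the tool's axes as they then stand; what a row does not reach is not made up. A row lasts 1/12 s, in which the tool goes at most 41.7 mm and 7.16 degrees, less where a joint would pass 70% of its speed; a pose out of reach is approached as far as the arm can. A call with a gripper value outside its range is refused whole. The fingers move at their own pace and stop on an object; the grip force is fixed at half the most. Time passes only in rows, so rows that do not move let the fingers close. It gives the time, the measured TCP pose, the force and the opening at its end, in the units of the state.
- get_state(): the state, without advancing time (a new reading comes with each control period).
- snapshot(name): name is "scene" or "top"; returns (picture, depth): 384x512x3 uint8, red, green, blue; 384x512 float32, m along the optical axis (not along the pixel's ray), 0 where there is no reading.
- get_calibration(name): a dict with "intrinsics" (3x3 intrinsics, pixels), "dist_coeffs" ([k1, k2, p1, p2, k3] as OpenCV has them; the pictures are not rectified), "R" (3x3) and "t" (3): a world point X has camera coordinates R X + t. Camera axes: x right, y down, z forward; pixel columns grow to the right and rows downward; lengths in m; the calibration is good to about 2 mm. A picture is of the moment at which its call begins. get_calibration takes no time and is no camera call.
- hand_in(): hands the job in, once; it reports no verdict.
The state is a dict: "clock": time; "q": joint angles; "joint_vel": joint speeds; "tau": joint torques, N m; "ee_pos": TCP position; "tcp_rot": TCP orientation; "ft_force": force on the tool from outside, world axes, zero at the start; "wrist_torque": the same for the moment, N m; "opening": finger opening in m.
Only numpy, scipy, OpenCV 4.12 (cv2) and the standard library are available. Lean on these libraries where they do the work, as an engineer would, in place of code of your own. Each camera call takes 0.05 s, during which the arm holds its last target.

## Task

Two clay extruders with leaning barrels stand on the potter's bench. Grip the wooden handle of the bigger one's plunger and draw the plunger slowly and straight along its barrel, without wrenching it sideways, until the dark ring round it has just come out of the barrel's mouth (about 80 mm of bare plunger showing under the handle); do not pull it right out. Finish while still holding it there, at rest, and leave the small extruder, the two pots and the tray alone.

Things in the scene. Friction and masses are not known exactly. Their poses are not given: they have to be found in the camera images.
- big_extruder: Stand of the bigger clay extruder, fixed: dark steel base plate 170 x 110 x 12 mm, two grey posts and an aluminium barrel 42 mm thick (52 mm over its steel collars). Origin: centre of the plate's underside, z up. The barrel lies in the stand's x-z plane, 25 degrees off upright, its mouth leaning to -x, which faces roughly towards the robot.
- big_extruder_barrel: The bigger extruder's barrel, fixed to its stand. Origin: centre of its lower end; its z axis is the bore's axis, pointing up out of the mouth 118 mm from the origin; its y is the stand's y (level). Bore 25.5 mm wide, closed by a floor 8 mm above the origin.
- big_extruder_mouth (a point): Centre of the open mouth of the bigger barrel, axes as the barrel's.
- plunger_grip (a point): Centre of the wooden handle of the bigger extruder's plunger (loose, about 0.35 kg, slides and turns freely in the bore). Handle: block 28 mm thick (its x), 76 mm long (its y, at the start along the barrel's y), 26 mm high (its z, along the plunger). On the bore's axis, 38 mm above the mouth at the start, when 25 mm of plunger shows; about 93 mm when drawn as asked.
- plunger_neck (a point): Point on the plunger's axis at the underside of its handle, 13 mm below the handle's centre; z along the plunger. Its distance from the mouth is the length showing. Below it the steel plunger is 24 mm thick and 135 mm long; its foot starts on the bore's floor. A dark ring 4 mm wide goes round it, its middle 76 mm below this point.
- small_extruder: The small extruder, fixed: same stand (base 170 x 110 x 12 mm), thin barrel 24 mm outside and 85 mm long at the same lean, its small wooden handle 16 x 45 x 18 mm. Leave alone. Origin: centre of the base's underside, z up.
- small_plunger (a joint): How far the small extruder's plunger is drawn out (m), 0 = home. Leave at 0.
- clay_pot: Loose terracotta pot, 96 mm wide, 85 mm high, with thin sticks in it; origin: centre of its underside. Leave alone.
- grey_pot: Loose round-bellied grey pot, 94 mm wide, 80 mm high; origin: centre of its underside. Leave alone.
- tray: Loose wooden tray 200 x 150 x 40 mm of terracotta pieces; origin: centre of its underside. Leave alone.
Not all that is in view belongs to the job. What is shaped like the part that bears plunger_grip but green is not meant.

How it is judged:
By the outcome, as a careful person would: the job done as asked, in the order asked, and still so for the second after the job is handed in, while the arm keeps its last pose, push and grip.
It also fails if it takes over 32 s, if anything falls off the work surface, if the arm or the gripper's body presses on something with over 40 N, if the wrist force passes 120 N, or if a joint passes its speed limit or range.

## Working session

There is one attempt and no reset: what is moved stays moved. The work goes in short steps, Python scripts to look and compute and a tool call to move; the robot and the scene stay as the last step left them, time stands still between calls to the robot, and variables do not carry over. Pictures are saved under pics/ and viewed, and the job is handed in when it is done.

Besides the shell and the picture viewer there is one more tool, called as name(argument=value, ...) on one line, values as JSON. servo_tool: Moves the arm, as the interface text tells. Its arguments: {"type":"object","properties":{"rows":{"type":"array","items":{"type":"number"}}},"required":["rows"]}

```bash
mkdir -p pics; ls; cat > h.py <<'E'
import numpy as np, cv2
from cell import *
def snap(n,tag):
    p,d=snapshot(n); cv2.imwrite(f'pics/{tag}.png',cv2.cvtColor(p,cv2.COLOR_RGB2BGR)); np.savez(f'pics/{tag}.npz',p=p,d=d); return p,d
def pts(n,d):
    c=get_calibration(n);K=np.array(c['intrinsics']);h,w=d.shape
    u,v=np.meshgrid(np.arange(w),np.arange(h))
    uv=cv2.undistortPoints(np.stack([u,v],-1).reshape(-1,1,2).astype(float),K,np.array(c['dist_coeffs'])).reshape(h,w,2)
    P=np.dstack([uv[...,0]*d,uv[...,1]*d,d])
    return (P-np.array(c['t']))@np.array(c['R'])
E
python3 - <<'E'
from h import *
for n in('scene','top'):
    snap(n,n+'0'); c=get_calibration(n); R=np.array(c['R']);print(n,-R.T@np.array(c['t']),R[2])
print(get_state()); print(tcp_to_grasp)
E
```

```text
pics
scene [ 1.17864779 -0.16875685  0.85128387] [-0.64827128  0.17154988 -0.74183218]
top [0.24347156 0.01507481 1.55219427] [ 0.19316722  0.00703499 -0.98114063]
{'clock': 0.1, 'q': array([-1.34079155,  0.3837879 ,  0.04384186,  1.59942148, -0.01789036,
        1.16121564, -0.04985493]), 'joint_vel': array([-9.99668304e-04, -1.17216347e-03,  1.43338667e-03, -1.11194951e-03,
        2.72731819e-04,  1.25731617e-03,  9.99521267e-05]), 'tau': array([ 2.59109402e-03, -4.34730291e+01,  1.02946825e+00, -2.50456005e+01,
        1.09936902e-02,  5.43280257e-03,  1.72627672e-06]), 'ee_pos': array([0.20900698, 0.61456853, 0.22998838]), 'tcp_rot': array([[ 3.21847425e-01,  9.46791324e-01, -6.51482861e-04],
       [ 9.46788414e-01, -3.21848054e-01, -2.35132303e-03],
       [-2.43589074e-03,  1.39950838e-04, -9.99997023e-01]]), 'ft_force': array([-0.18895429,  0.15401662,  0.23399683]), 'wrist_torque': array([ 0.02283645, -0.01007954, -0.01293945]), 'opening': 0.08530979365442305}
0.0187
```

View pics/scene0.png

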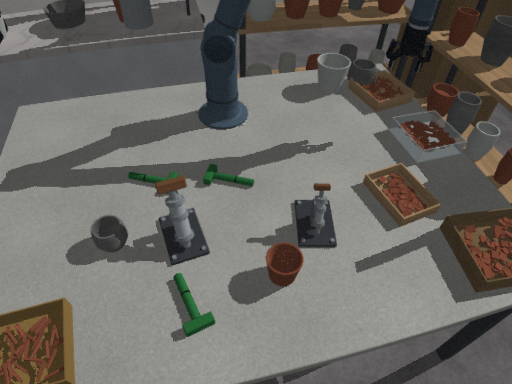

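View pics/top0.png

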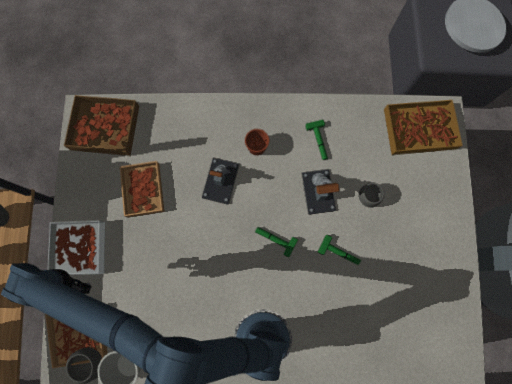

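Candidates: the big handle at scene (171,185) / top (327,188), the small handle at scene (322,187) / top (215,173), and three green T-shaped decoys at scene (153,180), (230,177) and (193,305). I choose the first: it is brown and sits on the thicker barrel. Next I check it in a close crop and measure it.

```bash
python3 - <<'E'
from h import *
S=np.load('pics/scene0.npz');T=np.load('pics/top0.npz')
a=cv2.resize(S['p'][160:270,125:225],None,fx=5,fy=5,interpolation=cv2.INTER_CUBIC)
b=cv2.resize(T['p'][160:222,290:390],None,fx=3,fy=3,interpolation=cv2.INTER_CUBIC)
o=np.zeros((550,800,3),np.uint8);o[:,:500]=a;o[:186,500:800]=b
cv2.imwrite('pics/crop.png',o[...,::-1])
for n,D,box in(('scene',S,(165,255,125,225)),('top',T,(160,222,290,350))):
    P=pts(n,D['d']);r0,r1,c0,c1=box
    hsv=cv2.cvtColor(D['p'],cv2.COLOR_RGB2HSV)
    m=np.zeros(D['d'].shape,bool);m[r0:r1,c0:c1]=1
    h=m&((hsv[...,0]<18))&(hsv[...,1]>110)&(P[...,2]>.1)
    q=P[h];print(n,'handle',len(q),np.argwhere(h).mean(0),q.mean(0),q.min(0),q.max(0))
    np.save(f'pics/h_{n}.npy',q)
    dark=m&(hsv[...,2]<75)&(P[...,2]>.003)&(P[...,2]<.02)
    q=P[dark];print('plate',len(q),np.median(q[:,2]))
    r=cv2.minAreaRect((q[:,:2]*1000).astype(np.float32));print(r)
    tab=P[300:340,60:120] if n=='scene' else P[225:235,350:400]
    print('z table',np.median(tab[...,2]))
    np.save(f'pics/b_{n}.npy',P[m&(P[...,2]>.02)&~h])
E
```

```text
scene handle 325 [184.69538462 170.28615385] [ 0.55226628 -0.22040056  0.20798517] [ 0.5203406  -0.25625832  0.18617787] [ 1.17864779 -0.16875685  0.85128387]
plate 1177 0.012147531480128534
((465.5643310546875, -236.80581665039062), (317.8436584472656, 331.4801025390625), 81.04268646240234)
z table 8.441878035992095e-05
top handle 181 [188.12707182 327.64088398] [ 0.53332512 -0.22158496  0.20317973] [ 0.5165624  -0.25858868  0.19118614] [ 0.55336926 -0.18416797  0.21167238]
plate 780 0.011550444386656016
((568.0425415039062, -256.01519775390625), (168.2629852294922, 184.169921875), 8.198427200317383)
z table 0.00010995492176620235
```

View pics/crop.png

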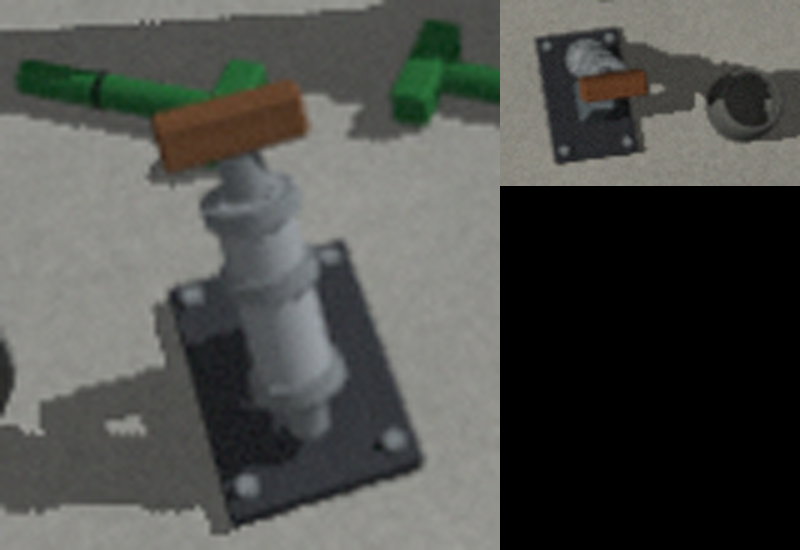

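The crop shows the brown handle at scene (171,185) on the thick collared barrel, with a green decoy lying behind it and bare steel below the handle. Now the axis.

```bash
python3 - <<'E'
from h import *
for n,box in(('scene',(165,270,125,225)),('top',(160,222,290,350))):
    D=np.load(f'pics/{n}0.npz');P=pts(n,D['d']);r0,r1,c0,c1=box
    hsv=cv2.cvtColor(D['p'],cv2.COLOR_RGB2HSV)
    ok=(D['d']>0);m=np.zeros(ok.shape,bool);m[r0:r1,c0:c1]=1
    pl=(m&ok&(P[...,2]>.007)&(P[...,2]<.016)).astype(np.uint8)
    k,l,s,_=cv2.connectedComponentsWithStats(pl);i=1+s[1:,4].argmax()
    q=P[l==i];print(n,'plate',cv2.minAreaRect((q[:,:2]*1000).astype(np.float32)))
    h=m&ok&(hsv[...,0]<18)&(hsv[...,1]>110)&(P[...,2]>.1)&(P[...,2]<.3)
    q=P[h];c=q.mean(0);
    # yaw of handle in long axis
    e=np.linalg.svd(q-c)[2];print('handle long',e[0],'mean',c)
    np.save(f'pics/h_{n}.npy',q)
    b=P[m&ok&~h&(P[...,2]>.03)&(P[...,2]<.25)];np.save(f'pics/b_{n}.npy',b);print('barrel n',len(b))
E
```

```text
scene plate ((563.2784423828125, -217.47909545898438), (170.84817504882812, 108.43427276611328), 8.430258750915527)
handle long [ 0.15791437 -0.9873084  -0.01688724] mean [ 0.5444609  -0.2210441   0.19996899]
barrel n 1007
top plate ((564.0454711914062, -215.9326629638672), (174.161376953125, 110.7004623413086), 8.21206283569336)
handle long [-0.15503179  0.98777913  0.01604775] mean [ 0.53332512 -0.22158496  0.20317973]
barrel n 255
```

```bash
python3 - <<'E'
from h import *
from scipy.optimize import least_squares
yw=np.radians(8.5);ex=np.array([np.cos(yw),np.sin(yw),0]);ey=np.array([-np.sin(yw),np.cos(yw),0]);t=np.radians(25)
a=-np.sin(t)*ex+np.cos(t)*np.array([0,0,1]);bx=np.cross(ey,a)
F=np.stack([bx,ey,a],1);print(F)
o=np.array([.564,-.2165,0])
for n in('scene','top'):
    h=(np.load(f'pics/h_{n}.npy')-o)@F;b=(np.load(f'pics/b_{n}.npy')-o)@F
    print(n,'handle pct',np.percentile(h,[2,50,98],axis=0).round(4).tolist())
    print('  hist z',np.histogram(h[:,2],8));print('  hist x',np.histogram(h[:,0],8))
    # barrel: cylinder free axis fit
    for zr in((.07,.16),):
        w=np.load(f'pics/b_{n}.npy');w=w[(b[:,2]>zr[0])&(b[:,2]<zr[1])&(abs(b[:,1])<.035)]-o
        def f(p):
            d=a+p[2]*bx+p[3]*ey;d/=np.linalg.norm(d);c=p[0]*bx+p[1]*ey
            v=w-c;return np.linalg.norm(v-np.outer(v@d,d),axis=1)-p[4]
        for fr in (0,1):
            g=(lambda p:f(np.array([p[0],p[1],0,0,.0225]))) if not fr else f
            r=least_squares(g,[0,0,0,0,.0225] if fr else [0,0],loss='soft_l1',f_scale=.003);print('  cyl',len(w),r.x.round(4),np.median(abs(r.fun)).round(4))
E
```

```text
[[ 0.89635278 -0.14780941 -0.41797617]
 [ 0.13396082  0.98901586 -0.06246696]
 [ 0.42261826  0.          0.90630779]]
scene handle pct [[0.0499, -0.0357, 0.1766], [0.0685, -0.0021, 0.1908], [0.0721, 0.0337, 0.1986]]
  hist z (array([21, 32, 34, 33, 36, 31, 39, 95]), array([0.17493646, 0.17798536, 0.18103426, 0.18408316, 0.18713206,
       0.19018096, 0.19322986, 0.19627876, 0.19932766]))
  hist x (array([  6,  11,  15,  14,  16,  48, 167,  44]), array([0.04616731, 0.04965481, 0.05314231, 0.0566298 , 0.0601173 ,
       0.0636048 , 0.0670923 , 0.0705798 , 0.0740673 ]))
  cyl 582 [0.0558 0.0005] 0.0023
  cyl 582 [ 0.0567  0.0006 -0.005  -0.0012  0.0222] 0.0024
top handle pct [[0.043, -0.0361, 0.1876], [0.0575, -0.0011, 0.1975], [0.0702, 0.0363, 0.2035]]
  hist z (array([ 2,  5,  7, 32, 74, 52,  7,  2]), array([0.18298804, 0.18617662, 0.18936519, 0.19255377, 0.19574235,
       0.19893092, 0.2021195 , 0.20530808, 0.20849665]))
  hist x (array([14, 18, 26, 24, 17, 26, 25, 31]), array([0.04164456, 0.04526583, 0.0488871 , 0.05250837, 0.05612964,
       0.05975091, 0.06337218, 0.06699344, 0.07061471]))
  cyl 155 [0.0507 0.003 ] 0.0068
  cyl 155 [ 0.0398  0.0007  0.0263 -0.0139  0.0337] 0.0039
```

```bash
cat >> h.py <<'E'
yw=np.radians(8.5);ex=np.array([np.cos(yw),np.sin(yw),0]);ey=np.array([-np.sin(yw),np.cos(yw),0]);tl=np.radians(25)
a=-np.sin(tl)*ex+np.cos(tl)*np.array([0,0,1]);bx=np.cross(ey,a)
F=np.stack([bx,ey,a],1); C=np.array([.564,-.2165,0])+F@[.0562,-.0005,.185]
GR=np.stack([bx,-ey,-a],1)
def delta(p,Rt=GR):
    s=get_state();R=s['tcp_rot']
    rv=cv2.Rodrigues(R.T@Rt)[0].ravel()
    print('clock',s['clock'],'tcp',s['ee_pos'].round(4),'shift cm (tool)',((R.T@(p-s['ee_pos']))*100).round(2),'rotvec',rv.round(4),'q',s['q'].round(2),'F',s['ft_force'].round(1),'T',s['wrist_torque'].round(2),'open',s['opening'].round(4))
E
python3 - <<'E'
from h import *
print('C',C); delta(C+.10*a)
E
```

```text
C [ 0.53712334 -0.2210223   0.19141809]Traceback (most recent call last):
  File "<stdin>", line 2, in <module>
  File "h.py", line 18, in delta
    print('clock',s['clock'],'tcp',s['ee_pos'].round(4),'shift cm (tool)',((R.T@(p-s['ee_pos']))*100).round(2),'rotvec',rv.round(4),'q',s['q'].round(2),'F',s['ft_force'].round(1),'T',s['wrist_torque'].round(2),'open',s['opening'].round(4))
                                                                                                                                                                                                                         ^^^^^^^^^^^^^^^^^^
AttributeError: 'float' object has no attribute 'round'
```

```bash
sed -i "s/s\['opening'\].round(4)/round(s['opening'],4)/" h.py
python3 - <<'E'
from h import *
delta(C+.10*a)
E
```

```text
clock 0.1 tcp [0.209  0.6146 0.23  ] shift cm (tool) [-70.5   54.2   -5.03] rotvec [-0.2373  0.3937  1.077 ] q [-1.34  0.38  0.04  1.6  -0.02  1.16 -0.05] F [-0.2  0.2  0.2] T [ 0.02 -0.01 -0.01] open 0.0853
```

servo_tool(rows=[0, 0, -4, 0, 0, 0, -1, 0, 0, -4, 0, 0, 0, -1, -3, 0, -3, 0, 0, 0, -1, -4, 0, 0, 0, 0, 0, -1, -4, 0, 0, 0, 0, 0, -1, -4, 0, 0, 0, 0, 0, -1])

```text
clock: 0.6
ee_pos: [0.1601, 0.4719, 0.3369]
tcp_rot: [[0.322, 0.947, -0.003], [0.947, -0.322, -0.015], [-0.016, 0.002, -1.0]]
ft_force: [-0.7, -0.4, 0.6]
opening: 0.0856
```

```bash
python3 - <<'E'
from h import *
delta(C+.10*a)
E
```

```text
clock 0.6 tcp [0.1601 0.4719 0.3369] shift cm (tool) [-55.32  54.23   6.44] rotvec [-0.2289  0.4046  1.0794] q [-1.36  0.02  0.03  1.81 -0.    1.32 -0.08] F [-0.7 -0.4  0.6] T [-0.02  0.03  0.03] open 0.0856
```

servo_tool(rows=[0, 4, 0, 0, 0, 0, -1, 0, 4, 0, 0, 0, 0, -1, 0, 4, 0, 0, 0, 0.1, -1, 0, 4, 0, 0, 0, 0.1, -1, -1, 4, 0, 0, 0, 0.1, -1, -2, 3.5, 0, 0, 0, 0.1, -1, -3, 3, 0, 0, 0, 0.1, -1, -3, 3, 0, 0, 0, 0.1, -1, -3, 3, 0, 0, 0, 0.1, -1, -3, 3, 0, 0, 0, 0.1, -1])

```text
clock: 1.43
ee_pos: [0.3384, 0.1779, 0.334]
tcp_rot: [[0.911, 0.413, -0.012], [0.412, -0.911, -0.029], [-0.023, 0.021, -1.0]]
ft_force: [0.4, 0.2, 0.8]
opening: 0.0856
```

```bash
python3 - <<'E'
from h import *
delta(C+.10*a)
E
```

```text
clock 1.4333 tcp [0.3384 0.1779 0.334 ] shift cm (tool) [-2.28 43.26  6.16] rotvec [-0.0366  0.4536  0.2778] q [-0.99 -0.25  0.33  2.04  0.1   1.36 -0.27] F [0.4 0.2 0.8] T [-0.   -0.04  0.02] open 0.0856
```

servo_tool(rows=[0.5, 4, 0, 0, 0, 0.05, -1, 0.5, 4, 0, 0, 0, 0.05, -1, 0.5, 4, 0, 0, 0, 0.05, -1, 0.5, 4, 0, 0, 0.05, 0.05, -1, 0.5, 4, 0, 0, 0.08, 0.05, -1, 0, 4, 0, 0, 0.08, 0, -1, 0, 4, 0, 0, 0.08, 0, -1])

```text
clock: 2.02
ee_pos: [0.4363, -0.0919, 0.3373]
tcp_rot: [[0.947, 0.166, 0.277], [0.165, -0.986, 0.027], [0.277, 0.02, -0.961]]
ft_force: [2.2, -0.0, -0.6]
opening: 0.0854
```

```bash
python3 - <<'E'
from h import *
delta(C+.10*a)
E
```

```text
clock 2.0167 tcp [ 0.4363 -0.0919  0.3373] shift cm (tool) [ 1.82 14.22  6.57] rotvec [0.0119 0.1552 0.0244] q [-0.59 -0.41  0.59  2.12  0.22  1.09  0.08] F [ 2.2 -0.  -0.6] T [0.01 0.24 0.01] open 0.0854
```

servo_tool(rows=[0.5, 2, 2, 0, 0, 0, -1, 0.5, 3, 2, 0, 0, 0, -1, 0.5, 3, 1, 0, 0.03, 0, -1, 0.3, 3, 1, 0, 0.05, 0.01, -1])

```text
clock: 2.35
ee_pos: [0.482, -0.2138, 0.2892]
tcp_rot: [[0.922, 0.128, 0.367], [0.124, -0.992, 0.033], [0.368, 0.015, -0.93]]
ft_force: [1.4, 0.6, -0.6]
opening: 0.0855
```

```bash
python3 - <<'E'
from h import *
delta(C+.10*a)
E
```

```text
clock 2.35 tcp [ 0.482  -0.2138  0.2892] shift cm (tool) [0.8  1.5  1.11] rotvec [ 0.0216  0.0597 -0.0128] q [-0.65 -0.27  0.99  2.09  0.09  0.86  0.44] F [ 1.4  0.6 -0.6] T [0.02 0.36 0.02] open 0.0855
```

servo_tool(rows=[0.8, 1.5, 1.1, 0.02, 0.06, -0.01, -1, 0, 0, 0, 0, 0, 0, -1])

```text
clock: 2.52
ee_pos: [0.4913, -0.2391, 0.2791]
tcp_rot: [[0.899, 0.126, 0.42], [0.115, -0.992, 0.053], [0.423, 0.0, -0.906]]
ft_force: [-0.4, -0.5, -1.0]
opening: 0.0856
```

```bash
python3 - <<'E'
from h import *
delta(C-.019*a)
S=snap('scene','scene1')[0];T=snap('top','top1')[0]
o=np.hstack([cv2.resize(S[130:270,90:230],(400,400)),cv2.resize(T[130:270,270:410],(400,400))]);cv2.imwrite('pics/pre.png',o[...,::-1])
E
```

```text
clock 2.5167 tcp [ 0.4913 -0.2391  0.2791] shift cm (tool) [ 0.61 -1.24 11.86] rotvec [ 0.0095 -0.0009 -0.0194] q [-0.72 -0.27  1.14  2.1   0.01  0.78  0.57] F [-0.4 -0.5 -1. ] T [-0.14  0.5  -0.05] open 0.0856
```

View pics/pre.png

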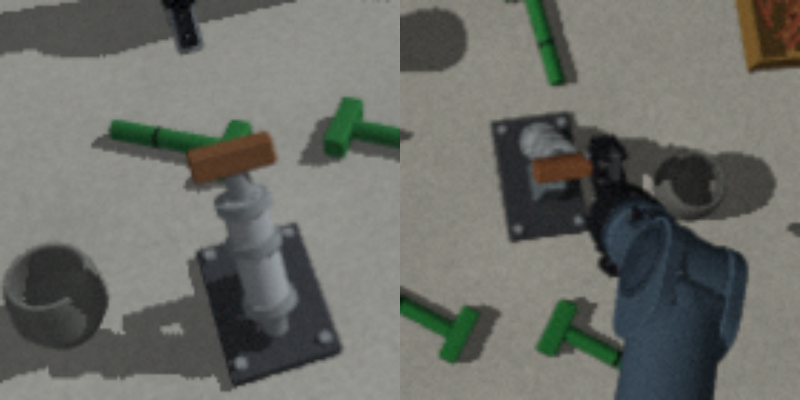

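The open gripper stands above and in front of the handle, about 1.2 cm too far to -y. Nothing has been disturbed. I centre it, let it settle, then go down along the axis.

servo_tool(rows=[0.6, -1.2, 1, 0.01, 0, -0.02, -1, 0, 0, 1, 0, 0, 0, -1, 0, 0, 0, 0, 0, 0, -1])

```text
clock: 2.87
ee_pos: [0.5067, -0.2133, 0.2658]
tcp_rot: [[0.894, 0.166, 0.417], [0.149, -0.986, 0.072], [0.423, -0.002, -0.906]]
ft_force: [-0.3, -0.4, -0.7]
opening: 0.0856
```

```bash
python3 - <<'E'
from h import *
delta(C-.019*a)
E
```

```text
clock 2.8667 tcp [ 0.5067 -0.2133  0.2658] shift cm (tool) [-0.55  1.31  9.86] rotvec [-0.01   -0.0006  0.0157] q [-0.8  -0.23  1.19  2.11 -0.03  0.75  0.6 ] F [-0.3 -0.4 -0.7] T [-0.06  0.5   0.02] open 0.0856
```

servo_tool(rows=[0, 0, 0, 0, 0, 0, -1, 0, 0, 0, 0, 0, 0, -1, 0, 0, 0, 0, 0, 0, -1])

```text
clock: 3.12
ee_pos: [0.508, -0.2074, 0.2669]
tcp_rot: [[0.892, 0.176, 0.415], [0.159, -0.984, 0.076], [0.422, -0.002, -0.906]]
ft_force: [-0.0, 0.1, -0.1]
opening: 0.0856
```

```bash
python3 - <<'E'
from h import *
delta(C-.019*a)
E
```

```text
clock 3.1167 tcp [ 0.508  -0.2074  0.2669] shift cm (tool) [-0.81  1.9   9.85] rotvec [-0.0142  0.0002  0.0253] q [-0.8  -0.23  1.17  2.11 -0.03  0.75  0.6 ] F [-0.   0.1 -0.1] T [-0.06  0.43 -0.04] open 0.0856
```

servo_tool(rows=[-0.3, 0.6, 0, -0.01, 0, 0.02, -1, -0.2, 0.6, 0, 0, 0, 0, -1, -0.2, 0.5, 0, 0, 0, 0, -1, 0, 0, 0, 0, 0, 0, -1, 0, 0, 0, 0, 0, 0, -1])

```text
clock: 3.53
ee_pos: [0.5044, -0.2276, 0.2652]
tcp_rot: [[0.895, 0.152, 0.42], [0.137, -0.988, 0.066], [0.425, -0.001, -0.905]]
ft_force: [-0.2, 0.3, -0.2]
opening: 0.0856
```

```bash
python3 - <<'E'
from h import *
delta(C-.019*a)
E
```

```text
clock 3.5333 tcp [ 0.5044 -0.2276  0.2652] shift cm (tool) [-0.12 -0.14 10.  ] rotvec [-0.0029 -0.0023  0.0028] q [-0.81 -0.23  1.22  2.1  -0.04  0.75  0.62] F [-0.2  0.3 -0.2] T [-0.08  0.44 -0.02] open 0.0856
```

Centred. Down in two legs.

servo_tool(rows=[0, 0, 1, 0, 0, 0, -1, 0, 0, 1.2, 0, 0, 0, -1, 0, 0, 1.2, 0, 0, 0, -1, 0, 0, 1.2, 0, 0, 0, -1, 0, 0, 0.6, 0, 0, 0, -1, 0, 0, 0, 0, 0, 0, -1])

```text
clock: 4.03
ee_pos: [0.53, -0.2228, 0.2197]
tcp_rot: [[0.892, 0.157, 0.424], [0.144, -0.988, 0.062], [0.428, 0.005, -0.904]]
ft_force: [-0.2, -0.7, -0.6]
opening: 0.0857
```

```bash
python3 - <<'E'
from h import *
delta(C-.019*a)
S=snap('scene','scene2')[0];T=snap('top','top2')[0]
o=np.hstack([cv2.resize(S[130:230,120:220],(400,400)),cv2.resize(T[130:270,270:410],(400,400))]);cv2.imwrite('pics/pre2.png',o[...,::-1])
E
```

```text
clock 4.0333 tcp [ 0.53   -0.2228  0.2197] shift cm (tool) [-0.56 -0.08  4.77] rotvec [ 0.0011 -0.0064  0.0105] q [-1.2  -0.31  1.57  2.12  0.12  0.64  0.5 ] F [-0.2 -0.7 -0.6] T [-0.16  0.41  0.  ] open 0.0857
```

View pics/pre2.png

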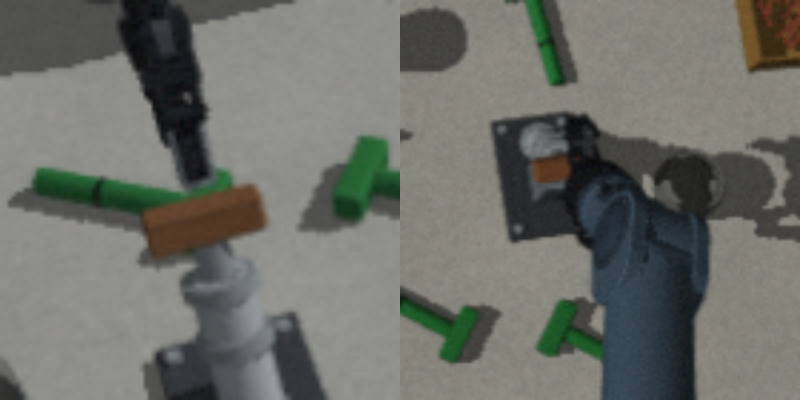

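The grasp line is good, but joint 3 has drifted to the end of its range (1.57). Before going on I identify the arm's geometry from the poses logged so far, so I can choose a better posture.

```bash
cat > kin.py <<'E'
import numpy as np, itertools
from scipy.optimize import least_squares
from scipy.spatial.transform import Rotation as Ro
def fk(p,q,s):
    # p: per-link (x,z) offsets after each of 7 joints + base height + q1 offset
    R=np.eye(3);t=np.array([0,0,0.]);ax='zyzyzyz'
    for i in range(7):
        ang=s[i]*q[i]+(p[14] if i==0 else p[15] if i==6 else 0)
        R=R@Ro.from_euler(ax[i],ang).as_matrix()
        t=t+R@np.array([p[2*i],0,p[2*i+1]])
    return t,R
D=[([-1.34079,.38379,.04384,1.59942,-.01789,1.16122,-.04985],[.209,.6146,.23],[[.322,.947,-.001],[.947,-.322,-.002],[-.002,0,-1]]),
([-1.36,.02,.03,1.81,0,1.32,-.08],[.1601,.4719,.3369],[[.322,.947,-.003],[.947,-.322,-.015],[-.016,.002,-1]]),
([-.99,-.25,.33,2.04,.10,1.36,-.27],[.3384,.1779,.334],[[.911,.413,-.012],[.412,-.911,-.029],[-.023,.021,-1]]),
([-.59,-.41,.59,2.12,.22,1.09,.08],[.4363,-.0919,.3373],[[.947,.166,.277],[.165,-.986,.027],[.277,.02,-.961]]),
([-.65,-.27,.99,2.09,.09,.86,.44],[.482,-.2138,.2892],[[.922,.128,.367],[.124,-.992,.033],[.368,.015,-.93]]),
([-.72,-.27,1.14,2.1,.01,.78,.57],[.4913,-.2391,.2791],[[.899,.126,.42],[.115,-.992,.053],[.423,0,-.906]]),
([-.8,-.23,1.19,2.11,-.03,.75,.60],[.5067,-.2133,.2658],[[.894,.166,.417],[.149,-.986,.072],[.423,-.002,-.906]]),
([-.81,-.23,1.22,2.1,-.04,.75,.62],[.5044,-.2276,.2652],[[.895,.152,.42],[.137,-.988,.066],[.425,-.001,-.905]]),
([-1.2,-.31,1.57,2.12,.12,.64,.5],[.53,-.2228,.2197],[[.892,.157,.424],[.144,-.988,.062],[.428,.005,-.904]])]
def fit():
    best=None
    for c in itertools.product((1,-1),repeat=4):
        s=[c[0],1,c[1],1,c[2],1,c[3]]
        def res(p):
            r=[]
            for q,t,R in D:
                tt,RR=fk(p,q,s);r+=[*(tt-t),*(.3*(RR-np.array(R)).ravel())]
            return np.r_[r,1e-4*p[:14]]
        for o in(0,np.pi):
          for o7 in (0,np.pi):
            p0=np.array([0,.3,0,.3,0,0,0,.3,0,0,0,0,0,.3,o,o7])
            f=least_squares(res,p0)
            if best is None or f.cost<best[0]: best=(f.cost,s,f.x)
    return best
if __name__=='__main__':
    c,s,p=fit();print(c,s,p.round(3))
    for q,t,R in D:
        tt,RR=fk(p,q,s);print((1000*(tt-t)).round(1),np.degrees(Ro.from_matrix(RR.T@R).magnitude()).round(1))
    np.savez('kin.npz',s=s,p=p)
E
python3 kin.py; python3 -c "
from h import *
print(get_state()['q'])"
```

```text
0.0005294404239371641 [-1, 1, -1, 1, -1, 1, -1] [-3.100e-02  3.880e-01 -3.000e-03  2.530e-01 -2.000e-02  2.500e-01
  2.800e-02  2.890e-01  2.300e-02  2.900e-01  2.500e-02  1.760e-01
  2.700e-02  1.790e-01 -5.600e-02  3.087e+00]
[-3.6 -0.7 -0.5] 0.1
[-11.7   7.5   1.7] 0.5
[-2.4 -1.2 -1.4] 0.4
[1.7 6.2 0.7] 0.8
[-0.8  0.9  0.6] 1.4
[1.2 4.6 0.7] 1.3
[-2.2  0.2 -2. ] 1.6
[2.2 3.5 2. ] 1.4
[ -1.5 -11.2  -1.8] 1.3
[-1.20169352 -0.30161474  1.56575593  2.11750963  0.11590393  0.64379585
  0.50098547]
```

```bash
cat > ik.py <<'E'
from kin import *; from h import C,a,bx,ey
k=np.load('kin.npz');s=k['s'];p=k['p']
lo=np.array([-2.61,-.41,-1.48,0,-1.57,.05,-2.85])+.06;hi=np.array([2.61,2.15,1.57,2.5,4.71,1.97,2.85])-.06
def ik(t,R,q0,w=.003):
    f=lambda q:(lambda T:np.r_[T[0]-t,.3*(T[1]-R).ravel(),w*(q-q0)])(fk(p,q,s))
    r=least_squares(f,np.clip(q0,lo+1e-3,hi-1e-3),bounds=(lo,hi));tt,RR=fk(p,r.x,s)
    return r.x,np.linalg.norm(tt-t)*1000,np.degrees(Ro.from_matrix(RR.T@R).magnitude())
if __name__=='__main__':
  for phi in(-40,-30,-20,-10,0,10,20,30,40):
    c_,s_=np.cos(np.radians(phi)),np.sin(np.radians(phi))
    z=-a*c_+ey*s_
    for sg in(1,):
        x=bx*sg;R=np.stack([x,np.cross(z,x),z],1)
        for q3 in(-1.3,-.8,-.3,0,.3,.8,1.3):
            q0=np.array([.3,0,q3,2,0,1,0])
            out=[]
            for g in(0,.055):
                t=C+g*a+.019*z
                q,e,r=ik(t,R,q0);q,e,r=ik(t,R,q,.0003);out.append((e,r,q)); q0=q
            if max(o[0] for o in out)<6 and max(o[1] for o in out)<2:
                print(phi,q3,[o[2].round(2).tolist() for o in out],[round(o[0],1) for o in out])
E
python3 ik.py
```

```text
-40 -1.3 [[0.6, 0.26, -0.66, 2.28, 1.53, 0.76, -1.29], [0.62, 0.07, -0.66, 2.3, 1.3, 0.68, -1.06]] [np.float64(0.0), np.float64(0.0)]
-40 -0.8 [[0.36, 0.24, -0.43, 2.27, 1.48, 0.72, -1.29], [0.38, 0.07, -0.43, 2.29, 1.28, 0.68, -1.06]] [np.float64(0.0), np.float64(0.0)]
-40 -0.3 [[0.11, 0.23, -0.2, 2.27, 1.43, 0.69, -1.28], [0.13, 0.07, -0.19, 2.29, 1.26, 0.69, -1.06]] [np.float64(0.0), np.float64(0.0)]
-40 0 [[-0.04, 0.22, -0.05, 2.27, 1.4, 0.67, -1.28], [-0.03, 0.07, -0.05, 2.29, 1.24, 0.69, -1.06]] [np.float64(0.0), np.float64(0.0)]
-40 0.3 [[-0.2, 0.23, 0.1, 2.27, 1.37, 0.65, -1.27], [-0.18, 0.07, 0.09, 2.29, 1.23, 0.69, -1.06]] [np.float64(0.0), np.float64(0.0)]
-40 0.8 [[-0.47, 0.24, 0.35, 2.27, 1.31, 0.61, -1.26], [-0.46, 0.07, 0.35, 2.29, 1.2, 0.69, -1.07]] [np.float64(0.0), np.float64(0.0)]
-40 1.3 [[-0.82, 0.28, 0.7, 2.28, 1.2, 0.55, -1.22], [-0.82, 0.07, 0.69, 2.3, 1.17, 0.69, -1.07]] [np.float64(0.0), np.float64(0.0)]
-30 -1.3 [[0.69, 0.15, -0.62, 2.26, 1.23, 0.49, -0.92], [0.66, -0.02, -0.53, 2.26, 0.85, 0.48, -0.53]] [np.float64(0.0), np.float64(0.0)]
-30 -0.8 [[0.45, 0
[... 6640 characters left out ...]
np.float64(0.0), np.float64(0.0)]
40 -0.3 [[1.09, 0.65, -0.38, 1.66, -0.49, 1.31, 1.28], [1.12, 0.56, -0.38, 1.68, -0.5, 1.38, 1.27]] [np.float64(0.0), np.float64(0.0)]
40 0 [[0.96, 0.63, -0.22, 1.66, -0.58, 1.34, 1.34], [0.99, 0.54, -0.22, 1.68, -0.58, 1.41, 1.32]] [np.float64(0.0), np.float64(0.0)]
40 0.3 [[0.83, 0.62, -0.07, 1.66, -0.66, 1.37, 1.38], [0.85, 0.53, -0.06, 1.69, -0.65, 1.44, 1.37]] [np.float64(0.0), np.float64(0.0)]
40 0.8 [[0.64, 0.62, 0.17, 1.67, -0.77, 1.43, 1.45], [0.65, 0.53, 0.18, 1.69, -0.75, 1.49, 1.43]] [np.float64(0.0), np.float64(0.0)]
40 1.3 [[0.47, 0.64, 0.37, 1.67, -0.88, 1.48, 1.51], [0.47, 0.55, 0.4, 1.7, -0.84, 1.54, 1.48]] [np.float64(0.0), np.float64(0.0)]
```

```bash
cat > nul.py <<'E'
from ik import *
def jac(q):
    J=np.zeros((6,7));t0,R0=fk(p,q,s)
    for i in range(7):
        d=np.array(q,float);d[i]+=1e-5;t,R=fk(p,d,s)
        J[:3,i]=(t-t0)/1e-5;J[3:,i]=Ro.from_matrix(R@R0.T).as_rotvec()/1e-5
    return J
if __name__=='__main__':
  for i in range(len(D)-1):
    q0=np.array(D[i][0]);q1=np.array(D[i+1][0]);dq=q1-q0
    J=jac((q0+q1)/2);u,sv,v=np.linalg.svd(J);n=v[6]*np.sign(v[6][2])
    print(i,'dq',dq.round(2),'null',n.round(2),'comp along null',(dq@n).round(3),'|min|',np.linalg.norm(dq-n*(dq@n)).round(2),'sv',sv[-2:].round(3),'rows')
E
python3 nul.py
```

```text
0 dq [-0.02 -0.36 -0.01  0.21  0.02  0.16 -0.03] null [-0.67  0.    0.72  0.   -0.15  0.    0.08] comp along null -0.003 |min| 0.45 sv [0.354 0.314] rows
1 dq [ 0.37 -0.27  0.3   0.23  0.1   0.04 -0.19] null [-0.75 -0.03  0.64  0.01  0.08  0.01 -0.13] comp along null -0.043 |min| 0.63 sv [0.352 0.303] rows
2 dq [ 0.4  -0.16  0.26  0.08  0.12 -0.27  0.35] null [-0.74 -0.15  0.51  0.03  0.26  0.05 -0.31] comp along null -0.227 |min| 0.65 sv [0.351 0.237] rows
3 dq [-0.06  0.14  0.4  -0.03 -0.13 -0.23  0.36] null [-0.64 -0.27  0.4   0.03  0.42  0.05 -0.41] comp along null -0.054 |min| 0.62 sv [0.351 0.168] rows
4 dq [-0.07  0.    0.15  0.01 -0.08 -0.08  0.13] null [-0.53 -0.33  0.31  0.03  0.53  0.02 -0.48] comp along null -0.023 |min| 0.24 sv [0.355 0.116] rows
5 dq [-0.08  0.04  0.05  0.01 -0.04 -0.03  0.03] null [-0.46 -0.34  0.25  0.03  0.58  0.   -0.52] comp along null -0.003 |min| 0.12 sv [0.355 0.1  ] rows
6 dq [-0.01  0.    0.03 -0.01 -0.01  0.    0.02] null [-0.44 -0.35  0.23  0.03  0.59 -0.01 -0.52] comp along null -0.005 |min| 0.04 sv [0.356 0.092] rows
7 dq [-0.39 -0.08  0.35  0.02  0.16 -0.11 -0.12] null [ 0.2   0.39  0.02 -0.01 -0.68 -0.02  0.59] comp along null -0.278 |min| 0.51 sv [0.347 0.093] rows
```

```bash
cat > plan.py <<'E'
from nul import *; from h import get_state,GR
from scipy.spatial.transform import Slerp
LO=lo-.06;HI=hi+.06
def go(q,t1,R1):
    t0,R0=fk(p,q,s);ang=Ro.from_matrix(R0.T@R1).magnitude()
    n=int(max(np.linalg.norm(t1-t0)/.03,ang/.1))+1;sl=Slerp([0,1],Ro.from_matrix([R0,R1]));m=9;Q=[]
    for i in range(1,n+1):
        for _ in range(2):
            t,R=fk(p,q,s);e=np.r_[t0+(t1-t0)*i/n-t,(sl(i/n)*Ro.from_matrix(R).inv()).as_rotvec()]
            J=jac(q);dq=J.T@np.linalg.solve(J@J.T+1e-4*np.eye(6),e);q=q+dq
        m=min(m,(q-LO).min(),(HI-q).min());Q.append(q)
    return q,m
Rd=lambda yaw,til:Ro.from_euler('z',yaw).as_matrix()@np.array([[np.cos(til),0,np.sin(til)],[0,-1,0],[np.sin(til),0,-np.cos(til)]])
if __name__=='__main__':
    q0=get_state()['q'];t0,R0=fk(p,q0,s)
    rng=np.random.default_rng(0)
    up=t0+.06*a
    qa,_=go(q0,up,R0);print('up',qa.round(2))
    res=[]
    for k in range(250):
        W=[]
        q=qa;mm=9
        for j in range(rng.integers(1,3)):
            az=rng.uniform(-.9,1.2);r=rng.uniform(.45,.8);zz=rng.uniform(.3,.5);yaw=rng.uniform(-1.2,1.2);ti=rng.uniform(-.3,.5)
            W.append([round(x,2) for x in(az,r,zz,yaw,ti)])
            q,m=go(q,np.array([r*np.cos(az),r*np.sin(az),zz]),Rd(yaw,ti));mm=min(mm,m)
            if mm<.02:break
        if mm<.02: continue
        q1,m=go(q,C+.08*a,GR);mm=min(mm,m);q2,m=go(q1,C-.019*a,GR);mm=min(mm,m)
        res.append((mm,abs(q2[2]),W,q1.round(2),q2.round(2)))
    res.sort(key=lambda x:-x[0]);[print(r) for r in res[:8]]
E
time python3 plan.py
```

```text
up [-0.88 -0.32  1.26  2.09  0.11  0.77  0.51]
(np.float64(0.1603890523593362), np.float64(1.2136247741426074), [[-0.28, 0.72, 0.41, -0.97, 0.01], [-0.75, 0.62, 0.39, -0.18, 0.17]], array([-0.66, -0.11,  1.16,  2.09, -0.25,  0.78,  0.82]), array([-0.58,  0.37,  1.21,  2.1 , -0.97,  0.81,  1.38]))
(np.float64(0.14964592581629232), np.float64(0.7673211627232099), [[0.42, 0.76, 0.33, -0.84, -0.2], [-0.74, 0.64, 0.33, 0.74, -0.28]], array([-0.2 , -0.02,  0.77,  2.07, -0.4 ,  0.81,  0.95]), array([-0.18,  0.24,  0.77,  2.07, -0.75,  0.7 ,  1.23]))
(np.float64(0.1421083228681143), np.float64(0.8760539182044841), [[0.23, 0.69, 0.45, -0.94, 0.2], [-0.03, 0.66, 0.44, 0.21, 0.29]], array([-0.31, -0.03,  0.87,  2.07, -0.38,  0.81,  0.93]), array([-0.28,  0.26,  0.88,  2.08, -0.79,  0.72,  1.26]))
(np.float64(0.14204972399767546), np.float64(0.7988155090348295), [[-0.07, 0.52, 0.49, -0.97, -0.3], [-0.22, 0.8, 0.35, 0.79, -0.16]], array([-0.24, -0.03,  0.8 ,  2.07, -0.39,  0.81,  0.95]), array([-0.21,  0.24,  0.8 ,  2.07, -0.76,  0.71,  1.24]))
(np.float64(0.14165801755689228), np.float64(1.00466
[... 293 characters left out ...]
.23], [-0.39, 0.73, 0.47, -0.27, 0.35]], array([-0.69, -0.13,  1.19,  2.09, -0.23,  0.78,  0.8 ]), array([-0.58,  0.37,  1.22,  2.1 , -0.97,  0.81,  1.38]))
(np.float64(0.13434838251187448), np.float64(0.8281001791247568), [[-0.46, 0.59, 0.37, -0.61, 0.32], [-0.26, 0.77, 0.34, 0.95, -0.18]], array([-0.27, -0.03,  0.83,  2.07, -0.39,  0.81,  0.94]), array([-0.24,  0.25,  0.83,  2.08, -0.77,  0.71,  1.25]))
(np.float64(0.13202537386732022), np.float64(0.8496911401830761), [[-0.23, 0.52, 0.43, -0.73, 0.16], [0.36, 0.79, 0.31, -0.0, 0.3]], array([-0.29, -0.03,  0.85,  2.07, -0.39,  0.81,  0.94]), array([-0.26,  0.25,  0.85,  2.08, -0.78,  0.72,  1.25]))
real	1m28.086s
user	1m22.839s
sys	0m0.226s
```

Joint-space finding: my route passed too near the base and ended on the wrong elbow branch. I back up along the axis, go via an outstretched waypoint, and come back down on the good branch.

servo_tool(rows=[0, 0, -1.2, 0, 0, 0, -1, 0, 0, -1.5, 0, 0, 0, -1, 0, 0, -1.5, 0, 0, 0, -1, 0, 0, -1.5, 0, 0, 0, -1, 0, 0, 0, 0, 0, 0, -1])

```text
clock: 4.55
ee_pos: [0.5033, -0.2301, 0.2734]
tcp_rot: [[0.895, 0.148, 0.421], [0.136, -0.989, 0.059], [0.425, 0.005, -0.905]]
ft_force: [0.5, -0.9, 0.1]
opening: 0.0857
```

```bash
cat > st.py <<'E'
import sys;from plan import *;from h import delta
w=[float(x) for x in sys.argv[1:]]
az,r,zz,yaw,ti=w;t=np.array([r*np.cos(az),r*np.sin(az),zz])
delta(t,Rd(yaw,ti));print('sim',*[x.round(2) for x in go(get_state()['q'],t,Rd(yaw,ti))])
E
python3 st.py .23 .69 .45 -.94 .2;python3 st.py 0 .72 .42 -.6 .1
```

```text
clock 4.55 tcp [ 0.5033 -0.2301  0.2734] shift cm (tool) [ 27.87 -35.73  -6.6 ] rotvec [-0.3388 -0.2174  1.0374] q [-0.86 -0.31  1.23  2.1   0.1   0.77  0.5 ] F [ 0.5 -0.9  0.1] T [-0.12  0.36 -0.07] open 0.0857
sim [-0.78  0.34  0.45  1.3   0.04  1.46 -1.3 ] 0.15
clock 4.55 tcp [ 0.5033 -0.2301  0.2734] shift cm (tool) [ 28.76 -19.47  -2.79] rotvec [-0.1961 -0.3247  0.7264] q [-0.86 -0.31  1.23  2.1   0.1   0.77  0.5 ] F [ 0.5 -0.9  0.1] T [-0.12  0.36 -0.07] open 0.0857
sim [-0.8   0.48  0.96  1.32 -0.34  1.45 -0.49] 0.17
```

servo_tool(rows=[2.3, -2, -1, 0, 0, 0.09, -1, 2.3, -3, -1, -0.03, -0.03, 0.1, -1, 2.3, -3, -1, -0.03, -0.03, 0.1, -1, 2.3, -3, -0.5, -0.03, -0.03, 0.1, -1, 2, -3, -0.5, -0.03, -0.03, 0.1, -1])

```text
clock: 4.97
ee_pos: [0.5924, -0.1169, 0.3538]
tcp_rot: [[0.876, -0.394, 0.279], [-0.399, -0.916, -0.04], [0.271, -0.076, -0.959]]
ft_force: [0.5, -0.9, -0.3]
opening: 0.0853
```

```bash
python3 st.py .23 .69 .45 -.94 .2
```

```text
clock 4.9667 tcp [ 0.5924 -0.1169  0.3538] shift cm (tool) [ -1.39 -28.98  -8.12] rotvec [-0.1981 -0.0534  0.5009] q [-0.74  0.02  0.89  1.81 -0.02  1.03 -0.26] F [ 0.5 -0.9 -0.3] T [-0.02  0.25 -0.05] open 0.0853
sim [-0.95  0.38  0.68  1.31 -0.05  1.46 -1.25] 0.43
```

```bash
cat > alt.py <<'E'
from plan import *
q0=get_state()['q']
for W in([],[(-.1,.68,.4,-.3,.1)],[(-.1,.72,.4,-.3,0)],[(.1,.72,.4,-.6,0)],[(.23,.69,.45,-.94,.2)],[(.23,.69,.45,-.94,.2),(-.03,.66,.44,.21,.29)],[(.1,.72,.4,-.6,0),(-.2,.70,.40,.15,.1)],[(-.1,.72,.4,-.3,0),(-.25,.70,.40,.15,.1)]):
    q=q0;M=9
    for az,r,zz,yaw,ti in W:
        q,m=go(q,np.array([r*np.cos(az),r*np.sin(az),zz]),Rd(yaw,ti));M=min(M,m)
    q1,m1=go(q,C+.08*a,GR);q2,m2=go(q1,C-.019*a,GR);print(W,round(min(M,m1,m2),2),q1.round(2),q2.round(2))
E
python3 alt.py
```

```text
[] -0.38 [-0.82 -0.21  1.26  2.09 -0.1   0.77  0.68] [-1.55 -0.24  1.95  2.14 -0.07  0.56  0.65]
[(-0.1, 0.68, 0.4, -0.3, 0.1)] 0.2 [-0.65 -0.11  1.15  2.09 -0.27  0.78  0.83] [-0.57  0.37  1.2   2.1  -0.97  0.8   1.37]
[(-0.1, 0.72, 0.4, -0.3, 0)] 0.33 [-0.55 -0.08  1.08  2.08 -0.31  0.79  0.87] [-0.5   0.33  1.12  2.1  -0.91  0.77  1.34]
[(0.1, 0.72, 0.4, -0.6, 0)] 0.21 [-0.71 -0.13  1.19  2.09 -0.22  0.78  0.79] [-0.55  0.35  1.17  2.1  -0.95  0.79  1.36]
[(0.23, 0.69, 0.45, -0.94, 0.2)] -0.16 [-0.99 -0.43  1.3   2.11  0.26  0.79  0.36] [-1.43 -0.41  1.73  2.13  0.31  0.58  0.32]
[(0.23, 0.69, 0.45, -0.94, 0.2), (-0.03, 0.66, 0.44, 0.21, 0.29)] 0.31 [-0.58 -0.08  1.1   2.08 -0.3   0.79  0.86] [-0.52  0.34  1.15  2.1  -0.93  0.78  1.35]
[(0.1, 0.72, 0.4, -0.6, 0), (-0.2, 0.7, 0.4, 0.15, 0.1)] 0.37 [-0.34 -0.04  0.9   2.07 -0.38  0.8   0.93] [-0.31  0.26  0.9   2.08 -0.8   0.72  1.27]
[(-0.1, 0.72, 0.4, -0.3, 0), (-0.25, 0.7, 0.4, 0.15, 0.1)] 0.37 [-0.39 -0.04  0.94  2.07 -0.36  0.8   0.92] [-0.35  0.27  0.95  2.08 -0.82  0.73  1.28]
```

Last option: waypoint (-0.1, 0.72, …), then (-0.25, 0.70, …), then pregrasp.

```bash
python3 st.py -.1 .74 .4 -.3 0
```

```text
clock 4.9667 tcp [ 0.5924 -0.1169  0.3538] shift cm (tool) [12.13 -9.97 -0.59] rotvec [-0.0611 -0.2792 -0.1161] q [-0.74  0.02  0.89  1.81 -0.02  1.03 -0.26] F [ 0.5 -0.9 -0.3] T [-0.02  0.25 -0.05] open 0.0853
sim [-0.53  0.55  0.86  1.22 -0.41  1.54 -0.04] 0.43
```

servo_tool(rows=[3, -1.5, 0, -0.01, -0.05, -0.03, -1, 3, -1.5, 0, -0.01, -0.06, -0.03, -1, 3, -1, -0.3, -0.01, -0.06, -0.03, -1, 3, -1, -0.3, -0.01, -0.06, -0.03, -1, 2, 0, 0, 0, -0.05, 0, -1])

```text
clock: 5.38
ee_pos: [0.7523, -0.0963, 0.379]
tcp_rot: [[0.966, -0.259, -0.009], [-0.259, -0.965, 0.031], [-0.017, -0.027, -0.999]]
ft_force: [0.9, 0.7, 0.4]
opening: 0.0852
```

```bash
python3 st.py -.25 .7 .4 .15 .1
```

```text
clock 5.3833 tcp [ 0.7523 -0.0963  0.379 ] shift cm (tool) [-5.2   9.29 -2.27] rotvec [-0.0096  0.1093 -0.4132] q [-0.36  0.65  0.82  1.09 -0.48  1.59  0.09] F [0.9 0.7 0.4] T [ 0.06 -0.06 -0.05] open 0.0852
sim [-0.41  0.38  0.82  1.41 -0.34  1.39  0.56] 0.42
```

servo_tool(rows=[-1, 2, -0.5, 0, 0.02, -0.08, -1, -1, 2, -0.5, 0, 0.02, -0.09, -1, -1, 2, -0.5, 0, 0.02, -0.09, -1, 0, 1.5, -0.5, 0, 0.03, -0.09, -1, 0, 1, 0, 0, 0.03, -0.05, -1])

```text
clock: 5.8
ee_pos: [0.7323, -0.1704, 0.3591]
tcp_rot: [[0.981, 0.177, 0.073], [0.177, -0.984, 0.01], [0.074, 0.003, -0.997]]
ft_force: [0.2, 0.4, 0.5]
opening: 0.0852
```

```bash
python3 - <<'E'
from plan import *;from h import delta
delta(C+.08*a);q,m=go(get_state()['q'],C+.08*a,GR);print(q.round(2),m);q,m=go(q,C-.019*a,GR);print(q.round(2),m)
E
```

```text
clock 5.8 tcp [ 0.7323 -0.1704  0.3591] shift cm (tool) [-24.12   1.4    7.76] rotvec [-0.0043  0.3622  0.0296] q [-0.28  0.56  0.76  1.23 -0.41  1.42  0.61] F [0.2 0.4 0.5] T [-0.11  0.06 -0.03] open 0.0852
[-0.29 -0.03  0.85  2.07 -0.38  0.81  0.94] 0.37887535024251406
[-0.26  0.25  0.86  2.08 -0.78  0.72  1.26] 0.42062389777057163
```

servo_tool(rows=[-2, 0, 0.3, 0, 0.04, 0, -1, -3, 0.2, 0.4, 0, 0.05, 0, -1, -3, 0.2, 0.4, 0, 0.05, 0.01, -1, -3, 0.2, 0.4, 0, 0.05, 0.01, -1, -3, 0.2, 0, 0, 0.05, 0.01, -1, -2.5, 0.2, 0, 0, 0.05, 0, -1, -1.5, 0, 0, 0, 0.03, 0, -1])

```text
clock: 6.38
ee_pos: [0.5621, -0.2172, 0.2902]
tcp_rot: [[0.911, 0.146, 0.386], [0.137, -0.989, 0.052], [0.389, 0.006, -0.921]]
ft_force: [-0.5, 0.4, 0.0]
opening: 0.0855
```

```bash
python3 - <<'E'
from h import *
delta(C+.08*a)
E
```

```text
clock 6.3833 tcp [ 0.5621 -0.2172  0.2902] shift cm (tool) [-6.47 -0.    0.12] rotvec [0.0056 0.0365 0.001 ] q [-0.38  0.05  0.82  1.95 -0.33  0.84  0.77] F [-0.5  0.4  0. ] T [-0.13  0.45 -0.04] open 0.0855
```

servo_tool(rows=[-2, 0, 0, 0, 0.02, 0, -1, -2, 0, 0, 0, 0.01, 0, -1, -1.5, 0, 0, 0, 0, 0, -1, -0.5, 0, 0, 0, 0, 0, -1, 0, 0, 0, 0, 0, 0, -1, 0, 0, 0, 0, 0, 0, -1])

```text
clock: 6.88
ee_pos: [0.4963, -0.2309, 0.2552]
tcp_rot: [[0.904, 0.13, 0.407], [0.117, -0.991, 0.057], [0.411, -0.004, -0.912]]
ft_force: [-0.3, -0.3, 0.5]
opening: 0.0854
```

```bash
python3 - <<'E'
from h import *
delta(C-.019*a)
E
```

```text
clock 6.8833 tcp [ 0.4963 -0.2309  0.2552] shift cm (tool) [ 1.21 -0.44  9.43] rotvec [ 0.0041  0.0126 -0.0178] q [-0.35 -0.07  0.84  2.11 -0.29  0.75  0.81] F [-0.3 -0.3  0.5] T [-0.06  0.42 -0.06] open 0.0854
```

servo_tool(rows=[0.5, -0.2, 0, 0, 0.01, -0.01, -1, 0.5, -0.2, 0.5, 0, 0, -0.01, -1, 0.2, 0, 1, 0, 0, 0, -1, 0, 0, 1.2, 0, 0, 0, -1, 0, 0, 1.2, 0, 0, 0, -1, 0, 0, 0.6, 0, 0, 0, -1, 0, 0, 0, 0, 0, 0, -1])

```text
clock: 7.47
ee_pos: [0.5408, -0.2198, 0.223]
tcp_rot: [[0.89, 0.162, 0.426], [0.154, -0.987, 0.053], [0.429, 0.018, -0.903]]
ft_force: [0.8, 0.7, 0.3]
opening: 0.0851
```

```bash
python3 - <<'E'
from h import *
delta(C-.019*a)
E
```

```text
clock 7.4667 tcp [ 0.5408 -0.2198  0.223 ] shift cm (tool) [-1.71 -0.01  4.58] rotvec [ 0.0103 -0.007   0.0205] q [-0.36  0.08  0.85  2.09 -0.5   0.68  0.99] F [0.8 0.7 0.3] T [-0.02  0.5  -0.02] open 0.0851
```

servo_tool(rows=[-0.5, 0, 0, 0, 0, 0.01, -1, -0.5, 0, 0, 0, 0, 0, -1, 0, 0, 0, 0, 0, 0, -1, 0, 0, 0, 0, 0, 0, -1, 0, 0, 0, 0, 0, 0, -1])

```text
clock: 7.88
ee_pos: [0.5347, -0.2201, 0.2196]
tcp_rot: [[0.89, 0.157, 0.427], [0.149, -0.987, 0.052], [0.43, 0.017, -0.903]]
ft_force: [0.4, 0.6, 0.4]
opening: 0.0852
```

```bash
python3 - <<'E'
from h import *
delta(C-.019*a)
S=snap('scene','scene3')[0];T=snap('top','top3')[0]
o=np.hstack([cv2.resize(S[130:230,120:220],(400,400)),cv2.resize(T[130:270,270:410],(400,400))]);cv2.imwrite('pics/pre3.png',o[...,::-1])
E
```

```text
clock 7.8833 tcp [ 0.5347 -0.2201  0.2196] shift cm (tool) [-1.03  0.06  4.55] rotvec [ 0.0116 -0.0083  0.0158] q [-0.36  0.07  0.85  2.11 -0.5   0.67  0.99] F [0.4 0.6 0.4] T [-0.06  0.48  0.03] open 0.0852
```

View pics/pre3.png

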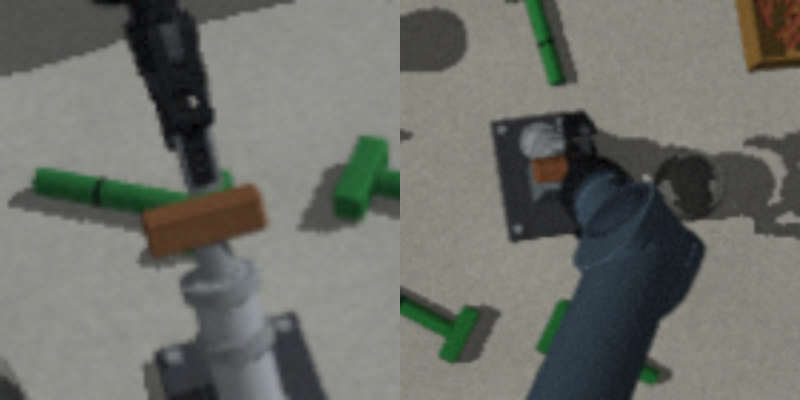

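The front finger is in line with the middle of the handle at (205,185) in the left crop, with the barrel clear below. I correct x and continue down.

servo_tool(rows=[-0.5, 0, 0.4, 0.01, -0.01, 0.01, -1, -0.4, 0, 0.8, 0, 0, 0, -1, 0, 0, 0.8, 0, 0, 0, -1, 0, 0, 0.6, 0, 0, 0, -1, 0, 0, 0, 0, 0, 0, -1, 0, 0, 0, 0, 0, 0, -1])

```text
clock: 8.48
ee_pos: [0.5378, -0.2211, 0.1921]
tcp_rot: [[0.896, 0.15, 0.418], [0.136, -0.989, 0.062], [0.423, 0.001, -0.906]]
ft_force: [-0.2, -0.9, -0.2]
opening: 0.0855
```

```bash
python3 - <<'E'
from h import *
delta(C-.019*a)
E
```

```text
clock 8.4833 tcp [ 0.5378 -0.2211  0.1921] shift cm (tool) [-0.09 -0.01  1.94] rotvec [ 0.0001 -0.0005  0.0021] q [-0.32  0.15  0.84  2.12 -0.62  0.66  1.09] F [-0.2 -0.9 -0.2] T [-0.07  0.5  -0.07] open 0.0855
```

servo_tool(rows=[0, 0, 0.6, 0, 0, 0, -1, 0, 0, 0.7, 0, 0, 0, -1, 0, 0, 0.4, 0, 0, 0, -1, 0, 0, 0, 0, 0, 0, -1, 0, 0, 0, 0, 0, 0, -1])

```text
clock: 8.9
ee_pos: [0.5453, -0.2213, 0.1776]
tcp_rot: [[0.895, 0.148, 0.42], [0.134, -0.989, 0.062], [0.425, 0.001, -0.905]]
ft_force: [0.1, -1.2, 0.7]
opening: 0.0851
```

```bash
python3 - <<'E'
from h import *
delta(C-.019*a)
E
```

```text
clock 8.9 tcp [ 0.5453 -0.2213  0.1776] shift cm (tool) [-0.14 -0.15  0.31] rotvec [ 0.0006 -0.0021  0.0004] q [-0.29  0.19  0.81  2.12 -0.7   0.64  1.15] F [ 0.1 -1.2  0.7] T [-0.04  0.45  0.05] open 0.0851
```

servo_tool(rows=[-0.1, -0.1, 0.1, 0, 0, 0, -0.5, 0, 0, 0, 0, 0, 0, 0, 0, 0, 0, 0, 0, 0, 0.1, 0, 0, 0, 0, 0, 0, 0.1, 0, 0, 0, 0, 0, 0, 0.1])

```text
clock: 9.32
ee_pos: [0.5448, -0.2208, 0.1777]
tcp_rot: [[0.895, 0.147, 0.422], [0.134, -0.989, 0.062], [0.427, 0.001, -0.904]]
ft_force: [-0.4, -0.1, -0.5]
opening: 0.0384
```

```bash
python3 - <<'E'
from h import *
delta(C-.019*a)
E
```

```text
clock 9.3167 tcp [ 0.5448 -0.2208  0.1777] shift cm (tool) [-0.11 -0.09  0.33] rotvec [ 0.001  -0.0043  0.    ] q [-0.3   0.19  0.81  2.12 -0.7   0.64  1.15] F [-0.4 -0.1 -0.5] T [-0.04  0.48 -0.02] open 0.0384
```

servo_tool(rows=[0, 0, 0, 0, 0, 0, 0.25, 0, 0, 0, 0, 0, 0, 0.4, 0, 0, 0, 0, 0, 0, 0.7, 0, 0, 0, 0, 0, 0, 1, 0, 0, 0, 0, 0, 0, 1, 0, 0, 0, 0, 0, 0, 1])

```text
clock: 9.82
ee_pos: [0.5436, -0.2211, 0.1775]
tcp_rot: [[0.895, 0.147, 0.421], [0.132, -0.989, 0.063], [0.426, -0.0, -0.905]]
ft_force: [-0.6, -0.3, 0.6]
opening: 0.027
```

```bash
python3 - <<'E'
from h import *
delta(C-.019*a)
s=get_state();print('F in barrel frame',(F.T@s['ft_force']).round(2),(F.T@s['wrist_torque']).round(2))
S=snap('scene','scene4')[0];o=cv2.resize(S[130:230,120:220],(500,500));cv2.imwrite('pics/grip.png',o[...,::-1])
E
```

```text
clock 9.8167 tcp [ 0.5436 -0.2211  0.1775] shift cm (tool) [ 0.01 -0.11  0.37] rotvec [ 0.0003 -0.0034 -0.0013] q [-0.29  0.19  0.81  2.12 -0.7   0.64  1.15] F [-0.6 -0.3  0.6] T [0.   0.5  0.02] open 0.027
F in barrel frame [-0.32 -0.26  0.77] [ 0.08  0.5  -0.02]
```

View pics/grip.png

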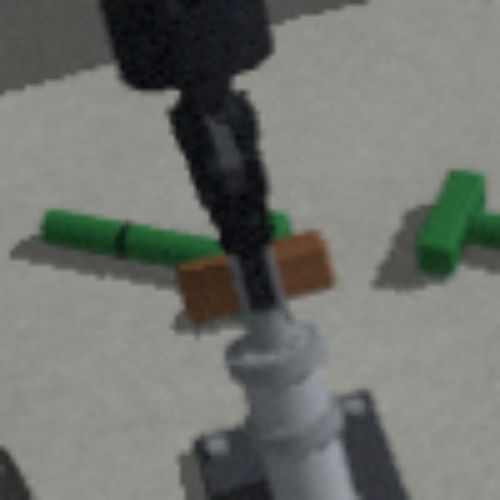

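The finger pad sits across the middle of the handle at (260,280), and the opening is 27 mm, so it is gripped. I save the start pose and draw slowly along the tool's -z.

```bash
cat >> h.py <<'E'
def prog():
    z=np.load('p0.npz');s=get_state();R=s['tcp_rot']
    d=F.T@(s['ee_pos']-z['p']);print('drawn mm (bx,ey,a)',(1000*d).round(2),'vel',np.abs(s['joint_vel']).max().round(3),'F',(F.T@s['ft_force']).round(1),'T',(F.T@s['wrist_torque']).round(2))
    delta(z['p']+.055*a,z['R'])
E
python3 - <<'E'
from h import *
s=get_state();np.savez('p0.npz',p=s['ee_pos'],R=s['tcp_rot'])
prog()
E
```

```text
drawn mm (bx,ey,a) [0. 0. 0.] vel 0.003 F [-1.3  0.6  0. ] T [0.02 0.48 0.07]
clock 9.8667 tcp [ 0.5435 -0.2211  0.1775] shift cm (tool) [ 0.02  0.   -5.5 ] rotvec [0. 0. 0.] q [-0.29  0.19  0.81  2.12 -0.7   0.64  1.15] F [-1.3  0.4 -0.5] T [-0.08  0.47  0.07] open 0.0273
```

servo_tool(rows=[0, 0, -0.1, 0, 0, 0, 1, 0, 0, -0.15, 0, 0, 0, 1, 0, 0, -0.2, 0, 0, 0, 1, 0, 0, -0.2, 0, 0, 0, 1, 0, 0, -0.2, 0, 0, 0, 1])

```text
clock: 10.28
ee_pos: [0.5401, -0.2208, 0.1838]
tcp_rot: [[0.896, 0.147, 0.42], [0.134, -0.989, 0.06], [0.424, 0.002, -0.906]]
ft_force: [1.4, -0.6, -4.7]
opening: 0.0273
```

```bash
python3 - <<'E'
from h import *
prog()
E
```

```text
drawn mm (bx,ey,a) [-0.34  0.82  7.11] vel 0.107 F [-0.8 -0.8 -4.8] T [-0.33  0.21 -0.02]
clock 10.2833 tcp [ 0.5401 -0.2208  0.1838] shift cm (tool) [ 0.04  0.09 -4.79] rotvec [0.0021 0.0019 0.0016] q [-0.31  0.17  0.83  2.12 -0.66  0.64  1.12] F [ 1.4 -0.6 -4.7] T [-0.32  0.17 -0.15] open 0.0273
```

servo_tool(rows=[0, 0.02, -0.2, 0, 0, 0, 1, 0, 0.02, -0.2, 0, 0, 0, 1, 0, 0.02, -0.2, 0, 0, 0, 1, 0, 0, -0.2, 0, 0, 0, 1, 0, 0, -0.2, 0, 0, 0, 1, 0, 0, -0.2, 0, 0, 0, 1, 0, 0, -0.2, 0, 0, 0, 1, 0, 0, -0.2, 0, 0, 0, 1])

```text
clock: 10.95
ee_pos: [0.5327, -0.2221, 0.1998]
tcp_rot: [[0.896, 0.147, 0.42], [0.134, -0.989, 0.061], [0.424, 0.002, -0.906]]
ft_force: [3.3, 0.0, -4.5]
opening: 0.0269
```

```bash
python3 - <<'E'
from h import *
prog()
E
```

```text
drawn mm (bx,ey,a) [-0.45  0.64 24.85] vel 0.113 F [ 1.1 -0.5 -5.5] T [-0.2   0.19 -0.04]
clock 10.95 tcp [ 0.5327 -0.2221  0.1998] shift cm (tool) [ 0.05  0.07 -3.01] rotvec [0.0014 0.0016 0.0015] q [-0.33  0.12  0.85  2.12 -0.59  0.66  1.06] F [ 3.3  0.  -4.5] T [-0.19  0.17 -0.12] open 0.0269
```

servo_tool(rows=[0.01, 0.01, -0.2, 0, 0, 0, 1, 0.01, 0.01, -0.2, 0, 0, 0, 1, 0.01, 0.01, -0.2, 0, 0, 0, 1, 0, 0, -0.2, 0, 0, 0, 1, 0, 0, -0.2, 0, 0, 0, 1, 0, 0, -0.2, 0, 0, 0, 1, 0, 0, -0.2, 0, 0, 0, 1, 0, 0, -0.15, 0, 0, 0, 1])

```text
clock: 11.62
ee_pos: [0.5255, -0.2232, 0.2155]
tcp_rot: [[0.896, 0.147, 0.42], [0.134, -0.989, 0.062], [0.424, 0.001, -0.906]]
ft_force: [2.2, -0.3, -4.3]
opening: 0.0273
```

```bash
python3 - <<'E'
from h import *
prog()
E
```

```text
drawn mm (bx,ey,a) [-0.42  0.61 42.13] vel 0.09 F [ 0.2 -0.6 -4.8] T [-0.15  0.16  0.04]
clock 11.6167 tcp [ 0.5255 -0.2232  0.2155] shift cm (tool) [ 0.04  0.06 -1.29] rotvec [0.0007 0.0017 0.0011] q [-0.35  0.07  0.86  2.12 -0.51  0.68  1.  ] F [ 2.2 -0.3 -4.3] T [-0.18  0.14 -0.03] open 0.0273
```

Straight and light (about 5 N). I stop at about 48 mm and look.

servo_tool(rows=[0, 0, -0.15, 0, 0, 0, 1, 0, 0, -0.15, 0, 0, 0, 1, 0, 0, -0.1, 0, 0, 0, 1, 0, 0, 0, 0, 0, 0, 1, 0, 0, 0, 0, 0, 0, 1, 0, 0, 0, 0, 0, 0, 1])

```text
clock: 12.12
ee_pos: [0.5234, -0.2236, 0.2198]
tcp_rot: [[0.896, 0.147, 0.42], [0.133, -0.989, 0.062], [0.425, 0.001, -0.905]]
ft_force: [1.6, -0.4, -3.5]
opening: 0.0271
```

```bash
python3 - <<'E'
from h import *
prog()
S,d=snap('scene','scene5');o=cv2.resize(S[130:230,120:220],(600,600),interpolation=cv2.INTER_CUBIC);cv2.imwrite('pics/dr.png',o[...,::-1])
E
```

```text
drawn mm (bx,ey,a) [-0.48  0.57 46.97] vel 0.002 F [-0.1 -0.6 -3.8] T [-0.16  0.23 -0.02]
clock 12.1167 tcp [ 0.5234 -0.2236  0.2198] shift cm (tool) [ 0.05  0.06 -0.8 ] rotvec [0.0005 0.0012 0.0008] q [-0.36  0.06  0.87  2.12 -0.49  0.69  0.98] F [ 1.6 -0.4 -3.5] T [-0.17  0.21 -0.09] open 0.0271
```

View pics/dr.png

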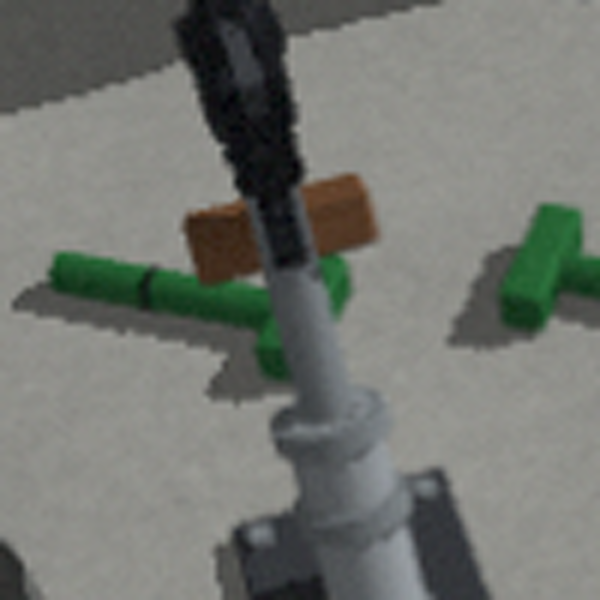

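The plunger is drawn with no ring visible at the mouth (330,410). That fits the expected 72 mm showing, as the ring starts at 74 mm. About 8 mm more to go.

servo_tool(rows=[0, 0, -0.1, 0, 0, 0, 1, 0, 0, -0.15, 0, 0, 0, 1, 0, 0, -0.15, 0, 0, 0, 1, 0, 0, -0.15, 0, 0, 0, 1, 0, 0, -0.1, 0, 0, 0, 1, 0, 0, -0.05, 0, 0, 0, 1, 0, 0, 0, 0, 0, 0, 1, 0, 0, 0, 0, 0, 0, 1, 0, 0, 0, 0, 0, 0, 1])

```text
clock: 12.92
ee_pos: [0.5202, -0.224, 0.2267]
tcp_rot: [[0.896, 0.147, 0.42], [0.133, -0.989, 0.062], [0.424, 0.001, -0.905]]
ft_force: [2.5, -0.5, -4.2]
opening: 0.0271
```

```bash
python3 - <<'E'
from h import *
prog()
S,d=snap('scene','scene6');o=cv2.resize(S[130:230,120:220],(600,600),interpolation=cv2.INTER_CUBIC);cv2.imwrite('pics/dr2.png',o[...,::-1])
E
```

```text
drawn mm (bx,ey,a) [-0.52  0.6  54.58] vel 0.002 F [ 0.4 -0.8 -4.8] T [-0.15  0.06 -0.04]
clock 12.9167 tcp [ 0.5202 -0.224   0.2267] shift cm (tool) [ 0.05  0.06 -0.04] rotvec [0.0007 0.0013 0.0007] q [-0.36  0.04  0.87  2.12 -0.45  0.7   0.95] F [ 2.5 -0.5 -4.2] T [-0.13  0.04 -0.1 ] open 0.0271
```

View pics/dr2.png

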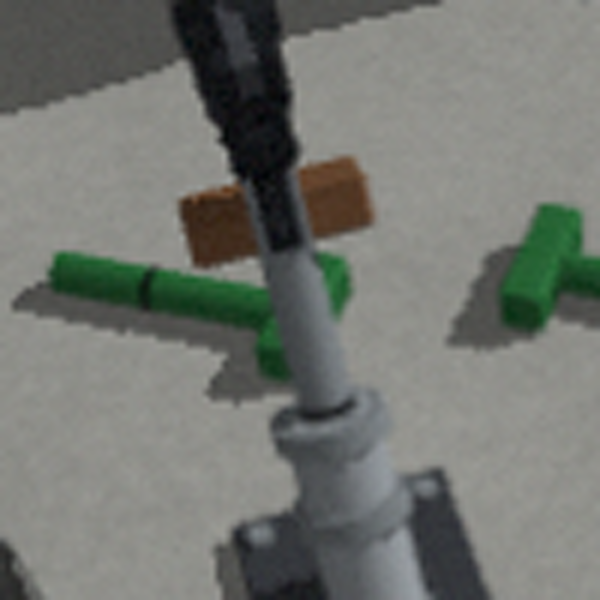

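```bash
python3 - <<'E'
from h import *
o0=np.array([.564,-.2165,0])
for tag in('scene0','scene4','scene6'):
    D=np.load(f'pics/{tag}.npz');P=pts('scene',D['d']);hsv=cv2.cvtColor(D['p'],cv2.COLOR_RGB2HSV)
    m=np.zeros(D['d'].shape,bool);m[145:200,140:200]=1
    h=m&(D['d']>0)&(hsv[...,0]<18)&(hsv[...,1]>110)&(P[...,2]>.1)&(P[...,2]<.35)
    q=(P[h]-o0)@F
    f=q[q[:,0]>.064]  # front face
    print(tag,len(q),'front z: lo/hi',np.percentile(f[:,2],[2,5,95,98]).round(4),'x',np.median(f[:,0]).round(4),'y',np.percentile(q[:,1],[2,98]).round(4))
S=np.load('pics/scene6.npz')['p'];cv2.imwrite('pics/ring.png',cv2.resize(S[185:215,160:190],(600,600),interpolation=cv2.INTER_NEAREST)[...,::-1])
E
```

```text
scene0 321 front z: lo/hi [0.1765 0.1772 0.1974 0.1982] x 0.069 y [-0.0357  0.0337]
scene4 204 front z: lo/hi [0.177  0.1775 0.1976 0.1978] x 0.07 y [-0.036   0.0337]
scene6 216 front z: lo/hi [0.231  0.2315 0.2521 0.2525] x 0.0697 y [-0.035   0.0342]
```

View pics/ring.png

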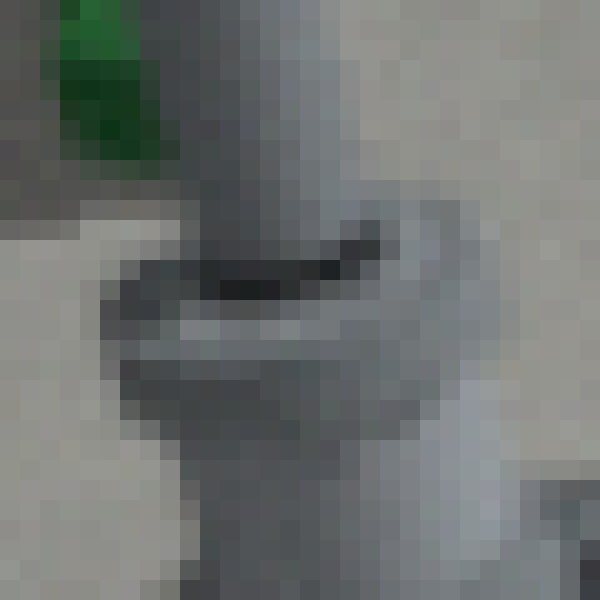

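The dark ring shows as a full band at the mouth, at (320,280) in this crop. The handle's depth readings show it moved 54.4 mm, matching the arm's 54.6 mm. I add a final 0.6 mm and let it come to rest.

servo_tool(rows=[0, 0, -0.06, 0, 0, 0, 1, 0, 0, 0, 0, 0, 0, 1, 0, 0, 0, 0, 0, 0, 1, 0, 0, 0, 0, 0, 0, 1, 0, 0, 0, 0, 0, 0, 1])

```text
clock: 13.38
ee_pos: [0.52, -0.2241, 0.2273]
tcp_rot: [[0.896, 0.147, 0.42], [0.133, -0.989, 0.062], [0.424, 0.001, -0.906]]
ft_force: [2.6, 0.3, -4.4]
opening: 0.0274
```

```bash
python3 - <<'E'
from h import *
prog()
S,d=snap('scene','scene7')
prog()
E
```

```text
drawn mm (bx,ey,a) [-0.47  0.58 55.22] vel 0.002 F [ 0.6 -0.1 -5.1] T [-0.17  0.17  0.03]
clock 13.3833 tcp [ 0.52   -0.2241  0.2273] shift cm (tool) [0.05 0.06 0.02] rotvec [0.0007 0.0015 0.0007] q [-0.36  0.03  0.87  2.12 -0.45  0.7   0.95] F [ 2.6  0.3 -4.4] T [-0.19  0.15 -0.05] open 0.0274
drawn mm (bx,ey,a) [-0.48  0.59 55.21] vel 0.001 F [ 0.2 -0.5 -4.7] T [-0.18  0.15  0.  ]
clock 13.4333 tcp [ 0.52   -0.2241  0.2273] shift cm (tool) [0.05 0.06 0.02] rotvec [0.0007 0.0014 0.0006] q [-0.36  0.03  0.87  2.12 -0.45  0.7   0.95] F [ 2.2 -0.2 -4.2] T [-0.18  0.13 -0.07] open 0.0269
```

View pics/scene7.png

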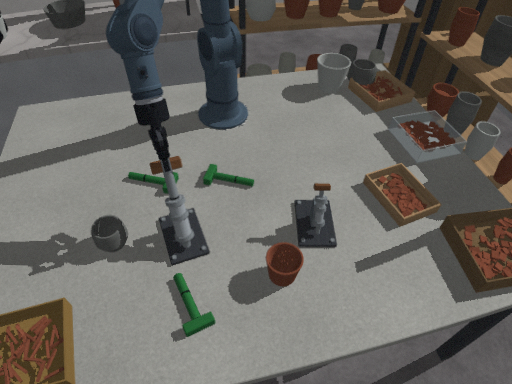

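The handle is held at (166,165) with the plunger drawn. The pots, tray, small extruder and green pieces stand where they were.

```bash
python3 -c "
from cell import hand_in
print(hand_in())"
```

```text
the job is handed in; nothing more can be done
None
```

I gripped the bigger extruder's wooden handle across its 28 mm thickness and drew the plunger 55.2 mm straight along the barrel, at about 25 mm/s. About 80 mm of bare plunger now shows. I handed the job in at 13.4 s, with the arm still holding the plunger at rest.

**Draw:**
- **Straightness:** sideways drift stayed within 0.8 mm and the tool turned by under 0.2°.
- **Force:** the readings between draw steps showed about 5 N along the barrel and about 1 N sideways.

**Last checks:**
- **Distance:** the camera's depth reading of the handle gave 54.4 mm when the arm read 54.6 mm. I then added the last 0.6 mm, which only the arm's reading confirms.
- **Ring:** the dark ring was visible right at the barrel's mouth just before that last 0.6 mm.
- **Surroundings:** by eye, in the final picture, the small extruder, pots, tray and green pieces had not moved.

**What went wrong:** my first approach took joint 3 to the end of its range (1.566 of 1.57 rad) and brought joint 2 to about its lower end (reading −0.41 rad, rounded). I saw no reading past a limit, but I only sampled between moves. I backed off before touching anything and came in again in a better arm posture, which cost about 4 s.

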